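# Key and rotor onto the tube spinner

## Task

Put the tube spinner back together: drop the small steel key (the narrow bar, not the wide one) into the slot in the top of the drive shaft so that it lies fully down in it and let go of it, then set the rotor over the shaft with its keyway lined up with the key's projecting end, and slide it down until it sits fully home on the seat. Lower the rotor rather than dropping it, and leave the other things on the bench where they are.

Things in the scene. Friction and masses are not known exactly. Their poses are not given: they have to be found in the camera images.
- spinner: fixed tube spinner, a white housing with a grey deck 60 mm above the bench. Origin on the drive-shaft axis at bench height, z up; in its own frame the housing spans x -110 to +90, y +-85 mm; display and knob on its -x face. On the axis: a dark round seat, 52 mm diameter, top at 68 mm above the bench, where the rotor's underside comes to rest, and a steel shaft, 28 mm diameter, rising from it
- shaft_top (a point): centre of the shaft's top face, on its axis, 106 mm above the bench; axes as the spinner. The top is cut by a straight slot 12.5 mm wide, 13 mm deep (floor at 93 mm), along the spinner's x axis: closed at x = -9.5 mm, running through the centre and open through the shaft's side towards +x. Top edges chamfered 1 to 1.5 mm
- slot (a point): on the slot's floor, where the middle of the key's underside belongs: 7 mm from the shaft axis towards the open side (+x of the spinner), 93 mm above the bench; axes as the spinner. The seated key stands 5 mm above the shaft's top and sticks out of its open side by 8 mm
- key_center (a point): centre of the loose steel key: a plain chamfered bar 30 mm long (its x), 10 mm wide (y), 18 mm high (z), lying on the bench with its centre 9 mm up; 42 g; alike end for end
- rotor_center (a point): centre of the aluminium rotor, on its bore axis, 22 mm above its underside; 44 mm high, about 0.35 kg, upright on the bench. Disc 110 mm diameter, 16 mm thick; above it, up to 44 mm, a neck with two parallel flats 46 mm apart (y = +-23 mm) for gripping, x from -23 to +31 mm. Bore 31 mm across, right through, open at the top. z up, x towards the keyway
- keyway (a point): point in the rotor's keyway, 20 mm from the bore axis along the rotor's +x, 22 mm above its underside. The keyway is a groove 13.5 mm wide from the bore out to 26 mm from the axis, through the rotor's whole height; it must point the same way as the slot's open side (+x of the spinner) for the rotor to go down
- amber_bottle: amber glass reagent bottle, 52 mm diameter, 110 mm tall; a bystander, origin at its underside
- jar: white plastic screw jar, 60 mm diameter, 75 mm tall; a bystander, origin at its underside
- wide_bar: spare steel bar 48 x 20 x 18 mm, too wide for the slot; not the key; a bystander, origin at its underside
- wrench: steel wrench lying flat, 160 mm long; a bystander
- tube_rack: green tube rack 64 x 130 x 48 mm; a bystander, origin at its underside
- beaker: glass beaker, 68 mm diameter, 85 mm tall; a bystander, origin at its underside
- dish: white culture dish, 90 mm diameter, 14 mm tall; a bystander, origin at its underside
Not all that is in view belongs to the job. Leave any turquoise look-alike of the part that bears rotor_center alone.

How it is judged:
By the outcome, as a careful person would: the job done as asked, in the order asked, and still so for the second after the job is handed in, with the robot touching nothing.
It also fails if it takes over 67 s, if anything falls off the work surface, if the arm or the gripper's body presses on something with over 40 N, if the wrist force passes 120 N, or if a joint passes its speed limit or range.

## Robot

A 7-joint arm with a two-finger parallel gripper is mounted at the origin on the work surface. World frame = base frame: x ahead of the robot, y to its left, z up, the work surface at z = 0. Lengths are in mm, angles in degrees, forces in N, time in s.
With the tool pointing down it reaches from about 350 to 900 mm from the base axis. Payload 7.2 kg.
Tool frame: the origin (TCP) lies at the very end of the fingers, on their centre line; the grasp point (between the pads) lies 19 mm behind it; z points along the fingers, y is the line along which they close (so a half turn about z gives the same grasp; the last joint's range is limited). The gripper opens to 88 mm and grips with 3 to 60 N. Pads are 20 mm wide; open, the fingers measure 115 mm over their backs; the gripper's body (75 mm by 178 mm) begins 61 mm behind the grasp point.
Start: joints at [60.779, 23.554, -0.728, 91.456, 0.321, 64.991, -4.71], TCP at [267.219, -564.998, 222.653] pointing down, gripper open.
Joint ranges: [-169.25, 169.25], [-16.82, 113.86], [-84.01, 82.57], [7.8, 145.47], [-59.2, 239.2], [7.22, 106.19], [-163.78, 163.78]. Speed limits (degrees/s): [136.94, 136.94, 172.46, 172.46, 180, 180, 180].

## Interface

Orientations are given as [roll, pitch, yaw] about the fixed x, y, z axes, in that order (R = Rz(yaw) Ry(pitch) Rx(roll)).
In Python, from bench import * gives the robot as it stands.
- The arm moves only by the tool servo_tool, never from a script. Its argument "targets" is a list of rows, each an object with "delta_rot": the turn, a rotation vector about the tool's x, y, z in degrees, a list of three; "travel": the shift along the tool's x, y, z in m, a list of three; "gripper": the finger opening in m, from 0 to 0.0878. A call has 1 to 8 rows; each row is the pose to reach, as a shift and turn from the pose commanded when the call began, along the tool's axes at that moment; what a row does not reach only later rows make up. A row lasts 1/12 s, in which the tool goes at most 41.7 mm and 7.16 degrees, less where a joint would pass 70% of its speed; a pose out of reach is approached as far as the arm can. A call with a gripper value outside its range is refused whole. The fingers move at their own pace and stop on an object; "force" is the grip in N (left out, the last holds). Time passes only in rows, so rows that repeat a pose let the fingers close. It gives the time, the measured TCP pose, the force, the opening and the grip force at its end, in the units of the state.
- sense(): the state, without advancing time (a new reading comes with each control period).
- read_camera(name): name is "side" or "top" or "wrist"; returns a dict with "image" (420x560x3 uint8, blue, green, red), "range_z" (420x560 float32, mm along the optical axis (not along the pixel's ray), 0 where there is no reading), "camera_matrix" (3x3 intrinsics, pixels), "k1" (the pictures are not rectified: a ray, as slopes to the right and down, at radius r is drawn at 1 + k1 r^2 times it, then the intrinsics apply), "position" and "rotation" of the camera in the world. Camera axes: x right, y up, looking along -z (the intrinsics and any distortion apply to the point x, -y, -z); pixel columns grow to the right and rows downward; lengths in mm; the calibration is good to about 2 mm. A picture is of the moment at which its call begins.
- job_done(): hands the job in; it is judged then, once.
The state is a dict: "time_s": time; "joint_pos": joint angles; "dq": joint speeds; "joint_efforts": joint torques, N m; "tool_pos": TCP position; "eef_rot": TCP orientation; "contact_force": force on the tool from outside, world axes, zero at the start; "moment": the same for the moment, N m; "width": opening from 0.0 (shut) to 1.0 (fully open); "finger_force": force on a finger pad.
Only numpy, scipy, OpenCV 4.12 (cv2) and the standard library are available. Lean on these libraries where they do the work, as an engineer would, in place of code of your own. Each camera call takes 0.05 s, during which the arm holds its last target. There are 200 camera calls.

## Working session

There is one attempt and no reset: what is moved stays moved. The work goes in short steps, Python scripts to look and compute and a tool call to move; the robot and the scene stay as the last step left them, time stands still between calls to the robot, and variables do not carry over. Pictures are saved under pics/ and viewed, at most 12 in all, crops included, and the job is handed in when it is done.

Besides the shell and the picture viewer there is one more tool, called after "Request:" as name(argument=value, ...) on one line, values as JSON. servo_tool: Moves the arm, as the interface text tells. Its arguments: {"type":"object","properties":{"targets":{"type":"array"},"force":{"type":"number"}},"required":["targets"]}

```bash
mkdir -p pics; ls; cat > h.py <<'E'
from bench import *
import numpy as np, cv2, pickle
def snap(n):
    c=read_camera(n); pickle.dump(c,open(f'pics/{n}.pkl','wb')); return c
def load(n): return pickle.load(open(f'pics/{n}.pkl','rb'))
def rays(c,uv):
    K=np.array(c['camera_matrix'],float); 
    p=cv2.undistortPoints(np.array(uv,float).reshape(-1,1,2),K,np.array([c['k1'],0,0,0,0],float)).reshape(-1,2)
    d=np.c_[p[:,0],-p[:,1],-np.ones(len(p))]
    return d@np.array(c['rotation']).T
def plane(c,uv,z):
    d=rays(c,uv); o=np.array(c['position']); return o+d*((z-o[2])/d[:,2])[:,None]
def cloud(c):
    h,w=c['range_z'].shape; v,u=np.mgrid[:h,:w]
    d=rays(c,np.c_[u.ravel(),v.ravel()]); return (np.array(c['position'])+d*c['range_z'].reshape(-1,1)).reshape(h,w,3)
E
python3 - <<'E'
from h import *
for n in ('top','side'):
    c=snap(n); cv2.imwrite(f'pics/{n}0.png',c['image']); print(n,c['position'],np.round(c['rotation'],3).tolist(),c['k1'],c['camera_matrix'])
print(sense())
E
```

```text
pics
top [ 217.25862325  -20.33640205 1492.5474385 ] [11.084, 1.076, -89.458] -0.13659209839982833 [[481.6512719    0.         292.88282554]
 [  0.         481.6512719  203.48530243]
 [  0.           0.           1.        ]]
side [ 294.24758856 1007.89761352  902.00600553] [52.191, 0.184, -169.506] -0.11953260099239477 [[451.95790052   0.         274.14049101]
 [  0.         451.95790052 208.29368816]
 [  0.           0.           1.        ]]
{'time_s': 0.1, 'joint_pos': array([60.78106759, 23.59490878, -0.72724235, 91.49689893,  0.32098364,
       64.99027599, -4.70995608]), 'dq': array([ 0.03412142, -0.03399635, -0.04370905, -0.04848469, -0.05885207,
       -0.00357942, -0.01027265]), 'joint_efforts': array([ 3.16055550e-03, -5.89093673e+01,  6.44159261e-01, -2.91708076e+01,
       -5.37225581e-02,  1.45384320e-02,  2.74750795e-05]), 'tool_pos': array([ 266.98034137, -564.62671792,  221.91580857]), 'eef_rot': array([-1.79920194e+02,  6.18572217e-03,  2.53115406e+01]), 'contact_force': array([-0.12126659,  0.25986018, -0.99314299]), 'moment': array([ 0.01691789, -0.01973738, -0.02591469]), 'finger_force': 0.0, 'width': 0.9987759758758287}
```

```bash
python3 - <<'E'
s=open('h.py').read()
s=s.replace("import numpy as np, cv2, pickle","import numpy as np, cv2, pickle\nfrom scipy.spatial.transform import Rotation as Ro\ndef Rm(c): return Ro.from_euler('xyz',c['rotation'],degrees=True).as_matrix()").replace("np.array(c['rotation']).T","Rm(c).T")
open('h.py','w').write(s)
E
python3 - <<'E'
from h import *
for n in ('top','side'):
    c=load(n);P=cloud(c); print(np.round(P[::70,::80,:]).astype(int).tolist())
E
```

```text
[[[1752, 1633, -610], [1736, 1170, -653], [1740, 739, -696], [1741, 314, -718], [1730, -106, -707], [1737, -526, -706], [1739, -950, -682]], [[1396, 1645, -753], [982, 763, 3], [970, 469, 8], [901, 175, 136], [968, -77, 1], [932, -331, 80], [979, -626, 3]], [[729, 1036, 3], [722, 730, 5], [720, 451, 1], [719, 185, 1], [720, -76, 1], [705, -326, 51], [728, -606, -4]], [[458, 912, 130], [484, 707, -1], [485, 434, 4], [489, 179, -9], [488, -75, 7], [482, -319, 46], [492, -587, 1]], [[247, 974, -1], [257, 688, -2], [264, 423, 0], [268, 172, -2], [271, -75, -4], [271, -323, -5], [270, -575, 0]], [[20, 957, -3], [38, 673, 1], [50, 412, 4], [56, 166, 0], [61, -75, 17], [59, -319, -4], [139, -286, 768]]]
[[[1752, -636, 535], [1745, -1213, 391], [1716, -2167, 169], [991, -1657, 296], [521, -1578, 331], [50, -2148, 237], [26, -119, 680]], [[1740, -504, 278], [1744, -1071, 56], [1739, -2054, -318], [967, -1498, -70], [438, -794, 226], [106, -906, 211], [5, -60, 535]], [[1747, -378, 13], [1746, -914, -288], [1685, -1758, -752], [728, -557, -1], [407, -602, 6], [85, -672, 2], [-21, -2, 383]], [[1739, -223, -247], [1754, -746, -651], [834, 14, 62], [595, -33, 60], [361, -147, 4], [103, -199, 0], [-65, 27, 197]], [[1737, -58, -515], [918, 344, 80], [756, 237, 2], [542, 194, 0], [329, 156, 1], [113, 117, -1], [-111, 79, -3]], [[1709, 142, -758], [863, 491, 2], [674, 449, 1], [489, 413, 2], [305, 378, -1], [118, 348, 0], [-75, 318, -2]]]
```

View pics/top0.png

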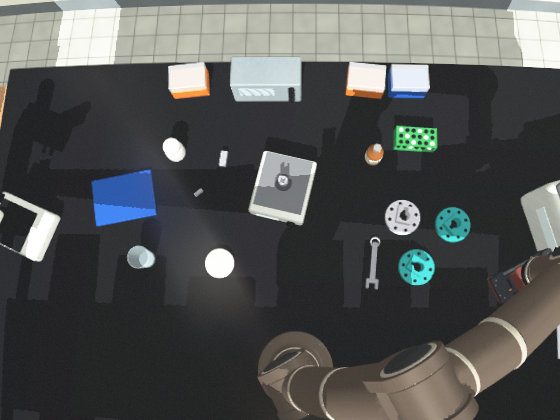

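View pics/side0.png

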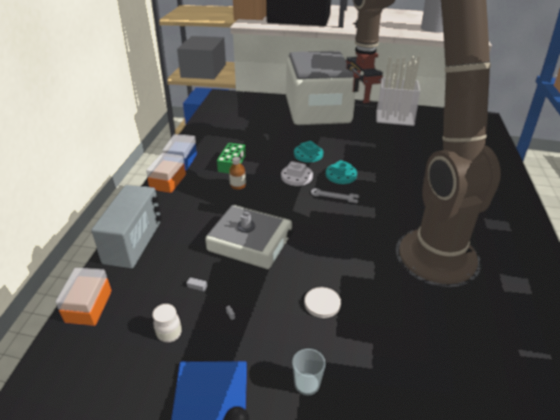

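```bash
python3 - <<'E'
from h import *
c=load('top');im=c['image']
a=cv2.resize(im[145:230,245:325],(400,425),interpolation=cv2.INTER_CUBIC)
b=cv2.resize(im[192:242,378:428],(200,200),interpolation=cv2.INTER_CUBIC)
k=cv2.resize(im[177:207,183:213],(200,200),interpolation=cv2.INTER_CUBIC)
s=load('side')['image']
d=np.vstack([b,k,np.zeros((25,200,3),np.uint8)])
e=cv2.resize(s[200:270,200:300],(200,140),interpolation=cv2.INTER_CUBIC)
e=cv2.copyMakeBorder(e,0,285,0,0,cv2.BORDER_CONSTANT)
cv2.imwrite('pics/crop1.png',np.hstack([a,d,e]))
print('rough',plane(c,[[198,192]],18).round(),plane(c,[[283,181]],106).round(),plane(c,[[403,217]],30).round())
P=cloud(c)
# noise check
print(P[185:200,190:206,2].round().astype(int))
print(P[172:192,272:294,2].round().astype(int))
E
```

```text
rough [[541. 311.  18.]] [[556.  38. 106.]] [[ 463. -331.   30.]]
[[  -2    4   -1    3    4    2    2    3    0    0   -3    5    2   -1
     1    1]
 [   4    2    5    4    2   -2   -1   -4   -2    0   -3    8    4    3
     0    3]
 [   0   -2    2   -1   -2    0   -1    0   -1   -2   -1    1   -2    6
     7    3]
 [   1   -1   -4    6    2    1    1   -3    0    4   11    5    1    2
     2    6]
 [  -2    4    0    1   -2    3   -1    2    4   18   24   11    2    4
     2   -1]
 [   1    3    5   -5    0    3   -2    4   24   17   20   15   21    3
     4    1]
 [   4   -5   -1   -1   -4    0   17   20   19   21   22   20   11    7
    -2   -2]
 [   1   -1   -5    4    5   22   19   18   22   15   17    0   -4   -4
     4    2]
 [  -5    0    4    1   22   20   21   14   24    8    3    0    7   -9
    -1   -2]
 [   7    1    0    2   13   21 1493   21    8    5    4   -2    3   -1
    -5    0]
 [   2    1   -5    1    2   13   13   10   -2   -6    4   -2   -4    1
    -4   -4]
 [   3    6   -2    5    1    4   12    3   -2    4   -4    1    3   -3
    -4    0]
 [  -4    5   
[... 1842 characters left out ...]
 63   64]
 [  55   55   56   67   66   64   62   65   70   70   72   68   67   66
    66   67   67   70   63   62   61   54]
 [  63   61   64   60   73   73   69   69   71   76   67   71   66   70
    65   69   72   71   59   64   67   57]
 [  59   66   62   59   62   67   73   70   66   75   71   70   62   70
    66   65   70   56   55   64   62   62]
 [  62   61   61   56   63   63   66   68   68   70   68   69   67   66
    68   68   56   61   58   60   56   62]
 [  62   62   54   57   63   60   61   59   63   63   72   72   62   65
    55   63   64   54   59   61   61   59]
 [  60   64   65   64   59   61   62   58   61   55   64   64   69   57
    61   58   59   61   63   62   61   62]]
```

View pics/crop1.png

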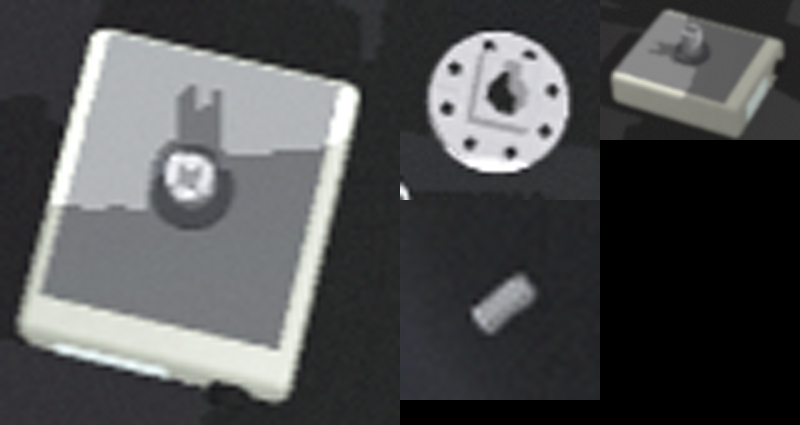

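```bash
python3 - <<'E'
from h import *
c=snap('wrist');print(c['position'],c['rotation'],c['camera_matrix'],c['k1']);s=sense();R=Ro.from_euler('xyz',s['eef_rot'],degrees=True).as_matrix()
print('cam in tool',R.T@(c['position']-s['tool_pos']));print((R.T@Rm(c)).round(3))
print(plane(c,[[0,0],[559,0],[559,419],[0,419],[280,210]],0).round())
c=load('top')
for n,z,lo,box in [('key',18,90,(183,177,213,207)),('rotor',16,130,(378,192,428,242))]:
    x0,y0,x1,y1=box; g=c['image'][y0:y1,x0:x1].min(2); m=(g>lo).astype(np.uint8)
    cn=max(cv2.findContours(m,cv2.RETR_EXTERNAL,cv2.CHAIN_APPROX_NONE)[0],key=cv2.contourArea).reshape(-1,2)+[x0,y0]
    p=plane(c,cn,z)[:,:2].astype(np.float32); print(n,cv2.minAreaRect(p),len(p),g.max())
E
```

```text
[ 335.43441226 -532.91304153  383.43680195] [-1.58950280e+01  4.15543687e-02 -6.47003212e+01] [[299.60939269   0.         282.08754981]
 [  0.         299.60939269 202.17039648]
 [  0.           0.           1.        ]] -0.028510806384537537
cam in tool [  75.36472705    0.34757406 -161.44897977]
[[-0.     0.962  0.274]
 [ 1.     0.    -0.   ]
 [-0.     0.274 -0.962]]
[[  317.  -180.    -0.]
 [  593.  -765.    -0.]
 [   85. -1193.     0.]
 [ -340.  -298.     0.]
 [  226.  -581.     0.]]
key ((541.84375, 310.4140319824219), (13.863971710205078, 29.01043701171875), 38.27507019042969) 19 168
rotor ((465.70697021484375, -330.6620788574219), (107.47509002685547, 107.87004852294922), 0.16875554621219635) 99 254
```

Request:
servo_tool(targets=[{"travel": [0.035,-0.028,0.003],"delta_rot": [0,0,-7],"gripper": 0.04},{"travel": [0.065,-0.053,0.005],"delta_rot": [0,0,-14],"gripper": 0.04},{"travel": [0.098,-0.079,0.008],"delta_rot": [0,0,-21],"gripper": 0.04},{"travel": [0.13,-0.105,0.011],"delta_rot": [0,0,-28],"gripper": 0.04},{"travel": [0.163,-0.132,0.013],"delta_rot": [0,0,-35],"gripper": 0.04},{"travel": [0.195,-0.158,0.016],"delta_rot": [0,0,-42],"gripper": 0.04},{"travel": [0.228,-0.185,0.018],"delta_rot": [0,0,-49],"gripper": 0.04},{"travel": [0.26,-0.211,0.021],"delta_rot": [0,0,-56],"gripper": 0.04}])

```text
time_s: 0.82
tool_pos: [411.4, -263.2, 201.9]
eef_rot: [180.0, 0.0, 81.6]
contact_force: [0.0, -1.2, -0.2]
width: 0.467
finger_force: 0.0
```

```bash
cat >> h.py <<'E'
def goal(x,y,z,yaw):
    s=sense();R=Ro.from_euler('xyz',s['eef_rot'],degrees=True)
    G=Ro.from_euler('xyz',[180,0,yaw],degrees=True)
    print('t',round(s['time_s'],2),'pos',s['tool_pos'].round(1),'rot',s['eef_rot'].round(2),'F',s['contact_force'].round(1),'w',round(s['width']*87.8,1))
    print('travel mm',R.inv().apply(np.array([x,y,z])-s['tool_pos']).round(1),'rot',(R.inv()*G).as_rotvec(degrees=True).round(2))
E
python3 -c "
from h import *
goal(556,38,180,150);print(sense()['joint_pos'].round(1))"
```

```text
t 0.82 pos [ 411.4 -263.2  201.9] rot [1.7998e+02 3.0000e-02 8.1650e+01] F [ 0.  -1.2 -0.2] w 41.0
travel mm [319.   99.3  21.8] rot [ 0.000e+00  3.000e-02 -6.835e+01]
[ 44.2  12.8 -20.1 110.4   5.2  57.7  13.5]
```

Request:
servo_tool(targets=[{"travel": [0.035,0.011,0.002],"delta_rot": [0,0,-7],"gripper": 0.04},{"travel": [0.075,0.023,0.005],"delta_rot": [0,0,-14],"gripper": 0.04},{"travel": [0.115,0.036,0.008],"delta_rot": [0,0,-21],"gripper": 0.04},{"travel": [0.155,0.048,0.011],"delta_rot": [0,0,-28],"gripper": 0.04},{"travel": [0.195,0.061,0.013],"delta_rot": [0,0,-35],"gripper": 0.04},{"travel": [0.235,0.073,0.016],"delta_rot": [0,0,-42],"gripper": 0.04},{"travel": [0.275,0.086,0.018],"delta_rot": [0,0,-49],"gripper": 0.04},{"travel": [0.31,0.096,0.021],"delta_rot": [0,0,-56],"gripper": 0.04}])

```text
time_s: 1.48
tool_pos: [553.6, 29.2, 180.9]
eef_rot: [180.0, 0.0, 137.7]
contact_force: [1.2, -0.0, -1.0]
width: 0.457
finger_force: 0.0
```

Request:
servo_tool(targets=[{"travel": [0.005,0.005,0.0],"delta_rot": [0,0,-4],"gripper": 0.04},{"travel": [0.005,0.005,0.0],"delta_rot": [0,0,-4],"gripper": 0.04},{"travel": [0.005,0.005,0.0],"delta_rot": [0,0,-4],"gripper": 0.04},{"travel": [0.005,0.005,0.0],"delta_rot": [0,0,-4],"gripper": 0.04}])

```text
time_s: 1.82
tool_pos: [552.1, 32.1, 180.5]
eef_rot: [-179.9, 0.0, 141.1]
contact_force: [0.8, -0.3, -0.2]
width: 0.456
finger_force: 0.0
```

```bash
python3 -c "
from h import *
c=snap('wrist');cv2.imwrite('pics/w1.png',c['image'])
goal(542,310.5,120,128);print(sense()['joint_pos'].round(1))"
```

```text
t 1.87 pos [552.2  31.8 180.7] rot [-1.7993e+02  3.0000e-02  1.4105e+02] F [ 0.1  0.3 -0.1] w 39.6
travel mm [183.2 210.4  60.3] rot [-0.07  0.03 13.05]
[ 20.7  23.5 -37.6 102.5  16.4  59.6  28. ]
```

View pics/w1.png

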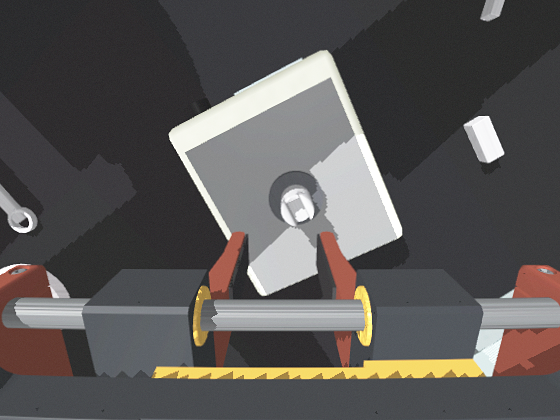

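```bash
python3 - <<'E'
from h import *
c=load('wrist');im=c['image'];g=cv2.cvtColor(im,cv2.COLOR_BGR2GRAY)
L=[];Rr=[]
for r in range(150,226,3):
    x=np.where(g[r,150:440]>100)[0]+150; L.append([x[0]-.5,r]);Rr.append([x[-1]+.5,r])
for n,q in (('L',L),('R',Rr)):
  for z in (60,):
    p=plane(c,q,z)[:,:2].astype(np.float32); v=cv2.fitLine(p,cv2.DIST_HUBER,0,.01,.01).ravel()
    print(n,z,np.degrees(np.arctan2(v[1],v[0])),v[2:], np.abs((p-v[2:])@[-v[1],v[0]]).max())
x0,y0=255,160
cr=im[y0:y0+90,x0:x0+90]; cv2.imwrite('pics/w1c.png',cv2.resize(cr,(720,720),interpolation=cv2.INTER_CUBIC)[:600])
E
```

```text
L 60 -13.050568 [493.86505 -26.96735] 0.4797279
R 60 -13.088104 [619.4492  113.25614] 0.5106478
```

View pics/w1c.png

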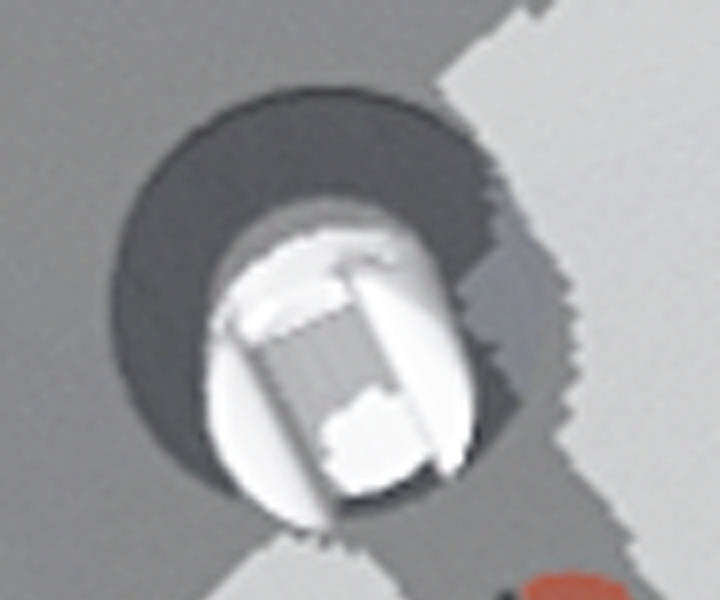

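```bash
python3 - <<'E'
from h import *
c=load('wrist');a=np.radians(-13.07);d=np.array([np.cos(a),np.sin(a)]);n=np.array([-d[1],d[0]])
f=lambda q,z:(lambda p:print(z,np.c_[p@d,p@n].round(1).tolist()))(plane(c,[[255+(u+.5)/8-.5,160+(v+.5)/8-.5] for u,v in q],z)[:,:2])
f([(232,330),(330,518)],106);f([(352,270),(450,478)],106)
f([(260,345),(350,305)],93);f([(385,490)],93)
f([(206,390),(475,410),(330,228)],106)
# seat ellipse top z68
f([(112,290),(330,88),(170,460),(180,145)],68)
# red-line check: seat circle fit
g=cv2.cvtColor(c['image'],cv2.COLOR_BGR2GRAY)
P=plane(c,[[255+(u+.5)/8-.5,160+(v+.5)/8-.5] for u,v in [(112,290),(330,88),(170,460),(180,145),(125,230),(250,98),(425,112),(125,380)]],68)[:,:2]
A=np.c_[2*P,np.ones(len(P))];s=np.linalg.lstsq(A,(P**2).sum(1),rcond=None)[0];print(s[:2],np.sqrt(s[2]+s[:2]@s[:2]),s[:2]@d,s[:2]@n)
E
```

```text
106 [[523.8, 160.8], [546.6, 161.1]]
106 [[523.4, 174.5], [548.1, 174.3]]
93 [[529.9, 161.3], [530.1, 171.9]]
93 [[550.9, 166.5]]
106 [[528.4, 155.6], [542.4, 179.7], [518.4, 174.4]]
68 [[522.8, 145.7], [512.2, 179.1], [544.8, 142.5], [510.7, 160.6]]
[560.22598737  42.33031664] 26.345355865222427 536.140424607493 167.92396415906782
```

Request:
servo_tool(targets=[{"travel": [0.025,0.028,0.003],"delta_rot": [0,0,2],"gripper": 0.04},{"travel": [0.05,0.057,0.01],"delta_rot": [0,0,4],"gripper": 0.04},{"travel": [0.076,0.087,0.02],"delta_rot": [0,0,6],"gripper": 0.04},{"travel": [0.102,0.117,0.03],"delta_rot": [0,0,8],"gripper": 0.04},{"travel": [0.128,0.147,0.04],"delta_rot": [0,0,10],"gripper": 0.04},{"travel": [0.154,0.177,0.052],"delta_rot": [0,0,12],"gripper": 0.04},{"travel": [0.175,0.201,0.065],"delta_rot": [0,0,13],"gripper": 0.04},{"travel": [0.183,0.21,0.07],"delta_rot": [0,0,13],"gripper": 0.04}])

```text
time_s: 2.53
tool_pos: [539.3, 316.0, 109.6]
eef_rot: [-180.0, -0.1, 128.3]
contact_force: [-0.8, 0.2, 0.6]
width: 0.454
finger_force: 0.0
```

Request:
servo_tool(targets=[{"travel": [0,0,0],"delta_rot": [0,0,0],"gripper": 0.04},{"travel": [0,0,0],"delta_rot": [0,0,0],"gripper": 0.04},{"travel": [0,0,0],"delta_rot": [0,0,0],"gripper": 0.04}])

```text
time_s: 2.78
tool_pos: [542.2, 309.5, 111.1]
eef_rot: [-180.0, 0.1, 128.1]
contact_force: [0.4, -0.3, 0.4]
width: 0.455
finger_force: 0.0
```

```bash
cat >> h.py <<'E'
E
python3 - <<'E'
from h import *
c=snap('wrist');im=c['image'];cv2.imwrite('pics/w2.png',im)
goal(542,310.5,11,128)
uv=plane  # expected pixel of key: nearest grid point
h,w=420,560; v,u=np.mgrid[:h,:w]; P=plane(c,np.c_[u.ravel(),v.ravel()],18)[:,:2]
D=np.linalg.norm(P-[542,310.5],axis=1).reshape(h,w)
m=((im.min(2)>110)&(D<28)).astype(np.uint8)
cn=max(cv2.findContours(m,cv2.RETR_EXTERNAL,cv2.CHAIN_APPROX_NONE)[0],key=cv2.contourArea).reshape(-1,2)
print(cn.min(0),cn.max(0),m.sum()); print(cv2.minAreaRect(plane(c,cn,18)[:,:2].astype(np.float32)))
x,y=cn.mean(0).astype(int);cv2.imwrite('pics/w2c.png',cv2.resize(im[y-35:y+35,x-45:x+45],(720,560),interpolation=cv2.INTER_CUBIC)); print(x-45,y-35)
E
```

```text
t 2.83 pos [542.3 309.5 111.4] rot [1.7999e+02 1.0000e-01 1.2810e+02] F [ 1.2 -0.  -0.4] w 40.4
travel mm [  1.2   0.4 100.4] rot [0.01 0.1  0.1 ]
[277 183] [287 213] 295
((539.0729370117188, 313.8189697265625), (8.29356575012207, 27.668556213378906), 40.37468338012695)
236 162
```

View pics/w2c.png

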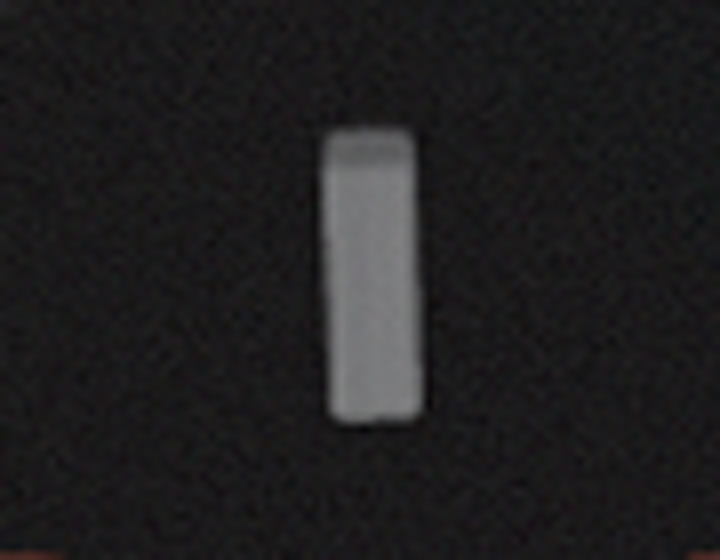

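```bash
python3 - <<'E'
from h import *
c=load('wrist')
q=np.array([(323,163),(416,163),(423,422),(330,422)]);q=(q+.5)/8-.5+[236,162]
p=plane(c,q,18)[:,:2];print(p.round(1),p.mean(0))
e=(p[2]-p[1]+p[3]-p[0])/2;print(np.linalg.norm(e),np.degrees(np.arctan2(e[1],e[0])),np.linalg.norm(p[0]-p[1]))
x,y=p.mean(0);goal(x,y,11,130)
E
```

```text
[[525.9 322.1]
 [533.8 328.3]
 [552.8 305.6]
 [544.6 299.2]] [539.28075281 313.7750067 ]
29.5650359926222 -50.386748095275486 10.082224122264394
t 2.83 pos [542.3 309.5 111.4] rot [1.7999e+02 1.0000e-01 1.2810e+02] F [ 1.2 -0.  -0.4] w 40.4
travel mm [  5.4   0.3 100.4] rot [ 0.01  0.1  -1.9 ]
```

Request:
servo_tool(targets=[{"travel": [0.0027,0.0002,0.012],"delta_rot": [0,0,-0.8],"gripper": 0.04},{"travel": [0.0054,0.0003,0.028],"delta_rot": [0,0,-1.5],"gripper": 0.04},{"travel": [0.0054,0.0003,0.046],"delta_rot": [0,0,-1.5],"gripper": 0.036},{"travel": [0.0054,0.0003,0.064],"delta_rot": [0,0,-1.5],"gripper": 0.033},{"travel": [0.0054,0.0003,0.08],"delta_rot": [0,0,-1.5],"gripper": 0.03},{"travel": [0.0054,0.0003,0.092],"delta_rot": [0,0,-1.5],"gripper": 0.028},{"travel": [0.0054,0.0003,0.098],"delta_rot": [0,0,-1.5],"gripper": 0.026},{"travel": [0.0054,0.0003,0.1005],"delta_rot": [0,0,-1.5],"gripper": 0.024}])

```text
time_s: 3.5
tool_pos: [537.6, 315.7, 9.2]
eef_rot: [-179.9, -0.0, 129.8]
contact_force: [-0.5, 0.7, 0.4]
width: 0.279
finger_force: 0.0
```

Request:
servo_tool(targets=[{"travel": [0,0,0],"delta_rot": [0,0,0],"gripper": 0.02},{"travel": [0,0,0],"delta_rot": [0,0,0],"gripper": 0.016},{"travel": [0,0,0],"delta_rot": [0,0,0],"gripper": 0.013}], force=15)

```text
time_s: 3.75
tool_pos: [538.4, 317.0, 11.2]
eef_rot: [179.9, 0.0, 129.8]
contact_force: [0.9, 0.4, 0.3]
width: 0.159
finger_force: 0.0
```

Request:
servo_tool(targets=[{"travel": [-0.002,0,0],"delta_rot": [0,0,0],"gripper": 0.0135},{"travel": [-0.002,0,0],"delta_rot": [0,0,0],"gripper": 0.008},{"travel": [-0.002,0,0],"delta_rot": [0,0,0],"gripper": 0.004},{"travel": [-0.002,0,0],"delta_rot": [0,0,0],"gripper": 0.004},{"travel": [-0.002,0,0],"delta_rot": [0,0,0],"gripper": 0.004},{"travel": [-0.002,0,0],"delta_rot": [0,0,0],"gripper": 0.004}], force=20)

```text
time_s: 4.25
tool_pos: [539.7, 315.0, 10.8]
eef_rot: [180.0, 0.0, 129.8]
contact_force: [0.6, -2.4, 6.2]
width: 0.113
finger_force: 19.8
```

```bash
python3 -c "
from h import *
goal(567.1,40.6,150,166.9);print(sense()['finger_force'])"
```

```text
t 4.25 pos [539.7 315.   10.8] rot [1.7996e+02 4.0000e-02 1.2980e+02] F [ 0.6 -2.4  6.2] w 9.9
travel mm [-228.5 -154.5 -139.2] rot [ 3.00e-02  5.00e-02 -3.71e+01]
19.77118087001145
```

Request:
servo_tool(targets=[{"travel": [0,0,-0.008],"delta_rot": [0,0,0],"gripper": 0.004},{"travel": [0,0,-0.025],"delta_rot": [0,0,0],"gripper": 0.004},{"travel": [-0.006,-0.004,-0.05],"delta_rot": [0,0,-2],"gripper": 0.004},{"travel": [-0.02,-0.014,-0.078],"delta_rot": [0,0,-6],"gripper": 0.004},{"travel": [-0.042,-0.028,-0.105],"delta_rot": [0,0,-11],"gripper": 0.004},{"travel": [-0.066,-0.045,-0.125],"delta_rot": [0,0,-17],"gripper": 0.004},{"travel": [-0.09,-0.061,-0.135],"delta_rot": [0,0,-23],"gripper": 0.004},{"travel": [-0.11,-0.074,-0.14],"delta_rot": [0,0,-28],"gripper": 0.004}])

```text
time_s: 4.92
tool_pos: [553.2, 181.9, 152.4]
eef_rot: [180.0, 0.1, 158.1]
contact_force: [0.4, 0.1, -1.1]
width: 0.11
finger_force: 19.7
```

```bash
python3 -c "
from h import *
goal(567.1,40.6,150,166.9);print(sense()['finger_force'])"
```

```text
t 4.92 pos [553.2 181.9 152.4] rot [1.7996e+02 1.2000e-01 1.5811e+02] F [ 0.4  0.1 -1.1] w 9.7
travel mm [ -65.5 -125.9    2.5] rot [ 0.04  0.12 -8.79]
19.661026031244546
```

Request:
servo_tool(targets=[{"travel": [-0.014,-0.026,0.001],"delta_rot": [0,0,-2],"gripper": 0.004},{"travel": [-0.028,-0.052,0.003],"delta_rot": [0,0,-4],"gripper": 0.004},{"travel": [-0.042,-0.078,0.006],"delta_rot": [0,0,-6],"gripper": 0.004},{"travel": [-0.055,-0.104,0.009],"delta_rot": [0,0,-8],"gripper": 0.004},{"travel": [-0.063,-0.121,0.012],"delta_rot": [0,0,-8.8],"gripper": 0.004},{"travel": [-0.0655,-0.126,0.014],"delta_rot": [0,0,-8.8],"gripper": 0.004},{"travel": [-0.0655,-0.126,0.014],"delta_rot": [0,0,-8.8],"gripper": 0.004},{"travel": [-0.0655,-0.126,0.014],"delta_rot": [0,0,-8.8],"gripper": 0.004}])

```text
time_s: 5.58
tool_pos: [565.5, 43.2, 136.5]
eef_rot: [179.9, -0.0, 166.6]
contact_force: [0.5, 0.3, 0.2]
width: 0.109
finger_force: 19.7
```

Request:
servo_tool(targets=[{"travel": [0,0,0],"delta_rot": [0,0,0],"gripper": 0.004},{"travel": [0,0,0],"delta_rot": [0,0,0],"gripper": 0.004}])

```text
time_s: 5.75
tool_pos: [565.7, 44.0, 136.7]
eef_rot: [179.9, 0.0, 166.8]
contact_force: [-0.6, 0.1, -0.8]
width: 0.111
finger_force: 19.7
```

```bash
python3 - <<'E'
from h import *
c=snap('wrist');im=c['image']
goal(567.1,40.6,108,166.9)
g=cv2.resize(im[150:260,210:350],(784,616),interpolation=cv2.INTER_CUBIC)[:600];cv2.imwrite('pics/w3.png',g)
E
```

```text
t 5.8 pos [565.7  43.7 136.6] rot [1.7996e+02 2.0000e-02 1.6675e+02] F [-1.2 -0.1 -0.8] w 9.6
travel mm [-2.1 -2.8 28.6] rot [ 0.04  0.02 -0.15]
```

View pics/w3.png

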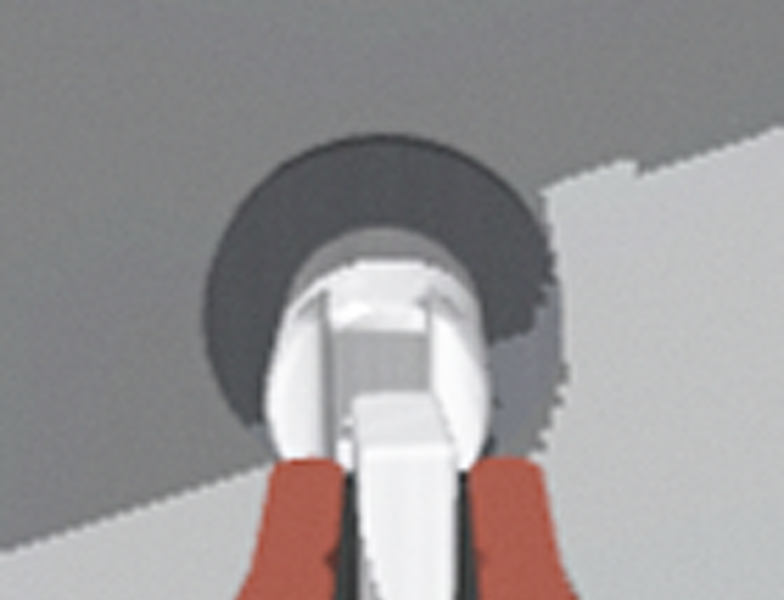

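```bash
python3 - <<'E'
from h import *
c=load('wrist');a=np.radians(-13.07);d=np.array([np.cos(a),np.sin(a)]);n=np.array([-d[1],d[0]])
def f(nm,q,z):
    p=plane(c,[[210+(u+.5)/5.6-.5,150+(v+.5)/5.6-.5] for u,v in q],z)[:,:2];print(nm,z,np.c_[p@d,p@n].round(1).tolist())
s=sense()['tool_pos'];print('tcp',s[:2]@d,s[:2]@n)
f('keybot',[(355,397),(430,397)],s[2]-11);f('keytop',[(360,450),(453,448)],s[2]+7)
f('slot edges',[(322,300),(322,400),(432,300),(432,340)],106);f('floor',[(330,330),(330,390),(430,330),(430,385)],93)
f('shaft top',[(267,385),(490,395)],104.7)
f('fingers',[(275,462),(543,462),(345,470),(468,470)],s[2])
P=plane(c,[[210+(u+.5)/5.6-.5,150+(v+.5)/5.6-.5] for u,v in [(205,310),(215,250),(260,180),(320,145),(385,133),(450,145),(510,190),(550,250),(245,415)]],68)[:,:2]
A=np.c_[2*P,np.ones(len(P))];q=np.linalg.lstsq(A,(P**2).sum(1),rcond=None)[0];print(q[:2],np.sqrt(q[2]+q[:2]@q[:2]),q[:2]@d,q[:2]@n)
E
```

```text
tcp 541.145628389743 170.53823735444655
keybot 125.6353454519708 [[527.5, 165.2], [527.5, 173.3]]
keytop 143.6353454519708 [[526.7, 166.2], [526.5, 175.3]]
slot edges 106 [[522.2, 160.7], [534.8, 160.5], [522.2, 173.8], [527.2, 173.8]]
floor 93 [[529.9, 161.0], [538.0, 160.9], [530.0, 173.8], [537.4, 173.8]]
shaft top 104.7 [[533.3, 153.8], [534.7, 180.9]]
fingers 136.6353454519708 [[530.7, 157.2], [530.8, 184.8], [531.6, 164.4], [531.7, 177.1]]
[558.59088794  42.04763953] 25.431625111778693 534.6116082006164 167.27884642104735
```

```bash
python3 - <<'E'
from h import *
g=cv2.cvtColor(load('wrist')['image'],cv2.COLOR_BGR2GRAY)
print('cols',list(range(266,298)))
for r in range(216,258,3): print(r,g[r,266:298].tolist())
E
```

```text
cols [266, 267, 268, 269, 270, 271, 272, 273, 274, 275, 276, 277, 278, 279, 280, 281, 282, 283, 284, 285, 286, 287, 288, 289, 290, 291, 292, 293, 294, 295, 296, 297]
216 [213, 171, 143, 153, 172, 168, 169, 174, 174, 175, 172, 171, 175, 175, 172, 177, 175, 174, 173, 169, 186, 226, 248, 252, 250, 249, 245, 240, 230, 209, 173, 136]
219 [214, 175, 144, 152, 171, 169, 170, 169, 176, 175, 176, 177, 183, 184, 182, 182, 185, 184, 180, 179, 191, 224, 247, 252, 250, 250, 248, 241, 234, 229, 199, 151]
222 [216, 176, 143, 149, 174, 166, 186, 222, 232, 232, 231, 229, 229, 228, 228, 228, 228, 228, 229, 230, 230, 224, 218, 243, 251, 249, 248, 245, 238, 226, 200, 149]
225 [215, 180, 142, 146, 172, 202, 221, 208, 228, 228, 231, 232, 232, 233, 232, 232, 231, 230, 229, 228, 228, 228, 221, 211, 237, 249, 248, 245, 242, 233, 189, 139]
228 [216, 184, 145, 146, 188, 207, 194, 197, 222, 227, 227, 229, 229, 228, 228, 229, 229, 229, 229, 229, 230, 230, 231, 223, 210, 235, 248, 246, 244, 227, 151, 80]
231 [181, 169, 142, 141, 216, 248, 230, 182, 225, 251, 251, 250, 249, 248, 248, 246, 247, 248, 248, 247, 247, 
[... 621 characters left out ...]
40, 242, 242, 241, 240, 241, 244, 241, 214, 129, 61, 67, 91, 114, 116, 114]
246 [116, 116, 117, 110, 79, 65, 63, 73, 137, 222, 245, 242, 240, 239, 239, 238, 241, 241, 242, 242, 240, 241, 243, 241, 212, 130, 57, 65, 84, 110, 116, 118]
249 [116, 106, 79, 64, 66, 67, 59, 71, 141, 208, 239, 241, 240, 239, 238, 240, 241, 241, 242, 240, 239, 241, 243, 242, 210, 128, 55, 64, 74, 87, 100, 112]
252 [114, 116, 109, 87, 64, 67, 57, 67, 143, 178, 218, 244, 240, 239, 239, 239, 240, 242, 242, 241, 239, 240, 244, 242, 211, 125, 52, 68, 67, 90, 117, 116]
255 [115, 118, 110, 92, 63, 66, 54, 68, 144, 183, 171, 211, 243, 240, 238, 237, 241, 242, 242, 240, 240, 241, 244, 243, 207, 114, 54, 65, 63, 87, 112, 117]
```

Request:
servo_tool(targets=[{"travel": [-0.0007,-0.0024,0.004],"delta_rot": [0,0,-0.2],"gripper": 0.004},{"travel": [-0.0007,-0.0024,0.008],"delta_rot": [0,0,-0.2],"gripper": 0.004},{"travel": [-0.0007,-0.0024,0.012],"delta_rot": [0,0,-0.2],"gripper": 0.004},{"travel": [-0.0007,-0.0024,0.015],"delta_rot": [0,0,-0.2],"gripper": 0.004},{"travel": [-0.0007,-0.0024,0.017],"delta_rot": [0,0,-0.2],"gripper": 0.004},{"travel": [-0.0007,-0.0024,0.0185],"delta_rot": [0,0,-0.2],"gripper": 0.004},{"travel": [-0.0007,-0.0024,0.02],"delta_rot": [0,0,-0.2],"gripper": 0.004},{"travel": [-0.0007,-0.0024,0.0215],"delta_rot": [0,0,-0.2],"gripper": 0.004}])

```text
time_s: 6.47
tool_pos: [565.9, 39.4, 114.7]
eef_rot: [180.0, 0.0, 166.8]
contact_force: [1.4, -0.9, -0.7]
width: 0.109
finger_force: 19.7
```

Request:
servo_tool(targets=[{"travel": [0,0,0.0],"delta_rot": [0,0,0],"gripper": 0.004},{"travel": [0,0,0.0],"delta_rot": [0,0,0],"gripper": 0.004}])

```text
time_s: 6.63
tool_pos: [565.9, 39.4, 114.8]
eef_rot: [-180.0, -0.0, 166.8]
contact_force: [-0.2, 1.6, -0.9]
width: 0.11
finger_force: 19.7
```

```bash
python3 - <<'E'
from h import *
a=np.radians(-13.07);d=np.array([np.cos(a),np.sin(a)]);n=np.array([-d[1],d[0]])
s=sense();print('tcp',s['tool_pos'][:2]@d,s['tool_pos'][:2]@n,s['tool_pos'][2],'F',s['contact_force'],s['width']*87.8)
E
```

```text
tcp 542.337424272666 166.31290726954734 114.77538360106364 F [-0.17625694  1.62229711 -0.86862432] 9.701326664833314
```

Request:
servo_tool(targets=[{"travel": [0.0004,0.0008,0],"delta_rot": [0,0,0],"gripper": 0.004},{"travel": [0.0004,0.0016,0],"delta_rot": [0,0,0],"gripper": 0.004},{"travel": [0.0004,0.0016,0],"delta_rot": [0,0,0],"gripper": 0.004}])

```text
time_s: 6.88
tool_pos: [565.9, 41.3, 114.9]
eef_rot: [180.0, 0.0, 166.8]
contact_force: [-1.2, 0.1, -0.8]
width: 0.116
finger_force: 19.7
```

```bash
python3 - <<'E'
from h import *
a=np.radians(-13.07);d=np.array([np.cos(a),np.sin(a)]);n=np.array([-d[1],d[0]])
c=snap('wrist');s=sense();print('tcp',s['tool_pos'][:2]@d,s['tool_pos'][:2]@n,s['tool_pos'][2],'F',s['contact_force'],s['width']*87.8)
g=cv2.cvtColor(c['image'],cv2.COLOR_BGR2GRAY)
print(list(range(256,300)))
for r in range(205,235,3): print(r,g[r,256:300].tolist())
E
```

```text
tcp 541.9626905935934 168.0901570936577 114.94161714667268 F [-0.08994081  0.03311005 -0.09312296] 9.7524598488188
[256, 257, 258, 259, 260, 261, 262, 263, 264, 265, 266, 267, 268, 269, 270, 271, 272, 273, 274, 275, 276, 277, 278, 279, 280, 281, 282, 283, 284, 285, 286, 287, 288, 289, 290, 291, 292, 293, 294, 295, 296, 297, 298, 299]
205 [79, 80, 82, 83, 82, 81, 81, 81, 90, 126, 139, 137, 130, 129, 126, 148, 169, 165, 193, 230, 231, 232, 232, 230, 229, 231, 230, 229, 229, 226, 227, 223, 220, 219, 218, 216, 193, 155, 144, 128, 128, 120, 98, 81]
208 [79, 83, 80, 81, 84, 79, 81, 108, 140, 138, 147, 166, 197, 229, 227, 222, 231, 232, 236, 237, 238, 235, 231, 228, 228, 227, 226, 225, 225, 224, 224, 224, 226, 229, 222, 199, 207, 206, 197, 196, 192, 172, 137, 107]
211 [79, 80, 79, 82, 80, 78, 108, 151, 195, 219, 213, 194, 165, 148, 145, 187, 229, 227, 228, 231, 231, 230, 231, 231, 230, 230, 228, 226, 227, 225, 225, 222, 213, 195, 179, 172, 175, 169, 155, 172, 191, 186, 176, 154]
214 [79, 81, 80, 83, 79, 93, 163, 217, 208, 183, 176, 183, 174, 155, 151, 203, 236, 242, 251, 255, 255, 255, 253,
[... 733 characters left out ...]
246, 251, 249, 247, 244, 237, 220]
226 [77, 78, 76, 155, 227, 242, 248, 242, 235, 231, 229, 227, 215, 186, 151, 139, 166, 204, 226, 228, 229, 230, 227, 227, 226, 225, 224, 223, 224, 224, 225, 225, 222, 199, 169, 183, 226, 246, 250, 249, 248, 245, 238, 233]
229 [78, 79, 90, 176, 239, 247, 245, 238, 234, 234, 231, 226, 214, 188, 153, 135, 160, 190, 212, 227, 232, 232, 233, 234, 233, 233, 234, 235, 236, 238, 239, 239, 240, 237, 217, 196, 224, 245, 251, 248, 248, 248, 243, 233]
232 [79, 75, 114, 154, 160, 146, 99, 102, 102, 103, 105, 104, 114, 133, 139, 135, 165, 182, 221, 242, 241, 242, 240, 239, 238, 237, 239, 240, 240, 239, 237, 238, 240, 238, 222, 193, 221, 247, 232, 173, 148, 100, 102, 102]
```

Request:
servo_tool(targets=[{"travel": [0,0,0.0012],"delta_rot": [0,0,0],"gripper": 0.004},{"travel": [0,0,0.0024],"delta_rot": [0,0,0],"gripper": 0.004},{"travel": [0,0,0.0036],"delta_rot": [0,0,0],"gripper": 0.004},{"travel": [0,0,0.0048],"delta_rot": [0,0,0],"gripper": 0.004},{"travel": [0,0,0.006],"delta_rot": [0,0,0],"gripper": 0.004},{"travel": [0,0,0.007],"delta_rot": [0,0,0],"gripper": 0.004},{"travel": [0,0,0.007],"delta_rot": [0,0,0],"gripper": 0.004}])

```text
time_s: 7.52
tool_pos: [565.7, 41.0, 107.5]
eef_rot: [-180.0, -0.0, 166.8]
contact_force: [-0.5, 1.0, -0.8]
width: 0.113
finger_force: 19.7
```

```bash
python3 - <<'E'
from h import *
a=np.radians(-13.07);d=np.array([np.cos(a),np.sin(a)]);n=np.array([-d[1],d[0]])
s=sense();print('tcp',s['tool_pos'][:2]@d,s['tool_pos'][:2]@n,s['tool_pos'][2],'F',s['contact_force'],s['width']*87.8,s['moment'])
E
```

```text
tcp 541.8060893676499 167.8678998512095 107.49365591054756 F [-0.45296751  0.95900946 -0.78118946] 9.905314399082252 [ 0.02136168 -0.14767933  0.0397727 ]
```

Request:
servo_tool(targets=[{"travel": [0,0,0],"delta_rot": [0,0,0],"gripper": 0.011},{"travel": [0,0,0],"delta_rot": [0,0,0],"gripper": 0.014},{"travel": [0,0,0],"delta_rot": [0,0,0],"gripper": 0.018},{"travel": [0,0,0],"delta_rot": [0,0,0],"gripper": 0.024},{"travel": [0,0,0],"delta_rot": [0,0,0],"gripper": 0.03},{"travel": [0,0,0],"delta_rot": [0,0,0],"gripper": 0.03}])

```text
time_s: 8.02
tool_pos: [565.9, 41.0, 107.9]
eef_rot: [-180.0, 0.0, 166.8]
contact_force: [0.0, 0.3, -0.2]
width: 0.336
finger_force: 0.0
```

Request:
servo_tool(targets=[{"travel": [0,0,-0.01],"delta_rot": [0,0,0],"gripper": 0.03},{"travel": [0,0,-0.025],"delta_rot": [0,0,0],"gripper": 0.03},{"travel": [0.01,0,-0.04],"delta_rot": [0,0,0],"gripper": 0.03},{"travel": [0.02,0,-0.05],"delta_rot": [0,0,0],"gripper": 0.03},{"travel": [0.02,0,-0.05],"delta_rot": [0,0,0],"gripper": 0.03},{"travel": [0.02,0,-0.05],"delta_rot": [0,0,0],"gripper": 0.03}])

```text
time_s: 8.52
tool_pos: [546.9, 45.5, 158.7]
eef_rot: [-180.0, 0.1, 166.8]
contact_force: [-0.2, 0.3, 0.1]
width: 0.342
finger_force: 0.0
```

```bash
python3 - <<'E'
from h import *
c=snap('wrist');goal(466,-331,180,60)
cv2.imwrite('pics/w4.png',cv2.resize(c['image'][140:260,215:355],(700,600),interpolation=cv2.INTER_CUBIC))
E
```

```text
t 8.57 pos [546.8  45.2 158. ] rot [-1.7998e+02  5.0000e-02  1.6680e+02] F [-0.7  0.3  0.4] w 30.1
travel mm [  -7.3 -384.7  -21.8] rot [4.000e-02 5.000e-02 1.068e+02]
```

View pics/w4.png

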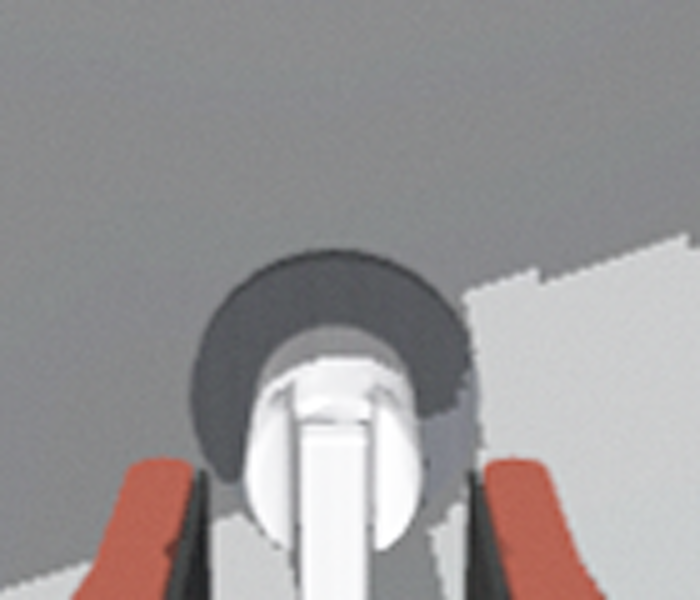

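```bash
python3 - <<'E'
from h import *
c=load('wrist');P=cloud(c)
def reg(u0,u1,v0,v1):
    q=P[140+v0//5:140+v1//5,215+u0//5:215+u1//5].reshape(-1,3); q=q[(q[:,2]<250)&(q[:,2]>0)]; return len(q),np.median(q[:,2]).round(1),q[:,2].std().round(1)
print('key',reg(312,360,440,600),'shaftL',reg(255,285,430,520),'shaftR',reg(385,410,430,520),'deck',reg(50,600,20,200),'seat',reg(215,245,350,420))
a=np.radians(-13.07);d=np.array([np.cos(a),np.sin(a)]);n=np.array([-d[1],d[0]])
for z,q in ((111,[(300,432),(368,432),(300,580),(368,580)]),(68,[(192,390),(200,350),(230,295),(270,263),(340,249),(400,263),(450,305),(470,345)])):
    p=plane(c,[[215+(u+.5)/5-.5,140+(v+.5)/5-.5] for u,v in q],z)[:,:2]; print(np.c_[p@d,p@n].round(1).tolist())
# circle with fixed r=26
from scipy.optimize import least_squares
r=least_squares(lambda x:np.hypot(*(p-x).T)-26,[560,42]).x;print(r,r@d,r@n)
E
```

```text
key (320, np.float64(110.6), np.float64(0.6)) shaftL (108, np.float64(105.7), np.float64(4.5)) shaftR (89, np.float64(105.6), np.float64(0.7)) deck (3935, np.float64(59.6), np.float64(0.7)) seat (83, np.float64(67.7), np.float64(0.7))
[[526.2, 162.2], [526.2, 172.3], [550.4, 162.0], [550.4, 172.4]]
[[534.3, 141.9], [526.9, 143.5], [516.8, 149.0], [511.1, 156.1], [508.6, 168.3], [511.1, 178.7], [518.7, 187.5], [526.1, 191.1]]
[558.92748104  42.24259145] 534.8953950079771 167.54486560967288
```

Request:
servo_tool(targets=[{"travel": [0,-0.025,-0.01],"delta_rot": [0,0,0],"gripper": 0.075},{"travel": [0,-0.06,-0.02],"delta_rot": [0,0,0],"gripper": 0.075},{"travel": [-0.002,-0.1,-0.03],"delta_rot": [0,0,0],"gripper": 0.075},{"travel": [-0.002,-0.14,-0.03],"delta_rot": [0,0,0],"gripper": 0.075},{"travel": [-0.003,-0.18,-0.03],"delta_rot": [0,0,0],"gripper": 0.075},{"travel": [-0.004,-0.22,-0.03],"delta_rot": [0,0,0],"gripper": 0.075},{"travel": [-0.005,-0.26,-0.03],"delta_rot": [0,0,0],"gripper": 0.075},{"travel": [-0.006,-0.3,-0.03],"delta_rot": [0,0,0],"gripper": 0.075}])

```text
time_s: 9.23
tool_pos: [483.0, -250.3, 187.2]
eef_rot: [180.0, -0.0, 166.8]
contact_force: [0.3, 0.0, 0.4]
width: 0.854
finger_force: 0.0
```

Request:
servo_tool(targets=[{"travel": [0,-0.035,0.01],"delta_rot": [0,0,0],"gripper": 0.075},{"travel": [0,-0.065,0.02],"delta_rot": [0,0,0],"gripper": 0.075},{"travel": [-0.001,-0.083,0.03],"delta_rot": [0,0,0],"gripper": 0.075},{"travel": [-0.001,-0.085,0.03],"delta_rot": [0,0,0],"gripper": 0.075},{"travel": [-0.001,-0.085,0.03],"delta_rot": [0,0,0],"gripper": 0.075},{"travel": [-0.001,-0.085,0.03],"delta_rot": [0,0,0],"gripper": 0.075}])

```text
time_s: 9.73
tool_pos: [466.3, -329.0, 157.6]
eef_rot: [179.9, -0.0, 166.9]
contact_force: [0.7, 0.1, -0.2]
width: 0.851
finger_force: 0.0
```

```bash
python3 - <<'E'
from h import *
c=snap('wrist');goal(466,-331,100,170);print(sense()['joint_pos'].round(1))
cv2.imwrite('pics/w5.png',cv2.resize(c['image'][100:300,170:400],(690,600),interpolation=cv2.INTER_CUBIC))
E
```

```text
t 9.78 pos [ 466.6 -328.7  158.1] rot [1.7994e+02 3.0000e-02 1.6698e+02] F [-0.2 -0.2  0.4] w 75.1
travel mm [ 0.1 -2.4 58.1] rot [ 0.06  0.03 -3.02]
[ 60.8  27.6 -40.9 101.3  20.7  58.8  89.3]
```

View pics/w5.png

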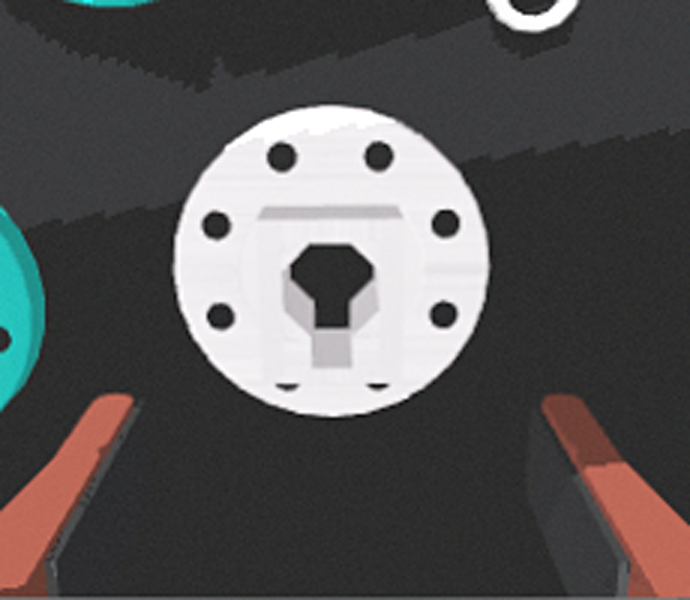

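```bash
python3 - <<'E'
from h import *
c=load('wrist');im=c['image']
g=im.min(2)
m=(g>140).astype(np.uint8);m[:,:225]=0;m[:,340:]=0;m[245:]=0;m[:130]=0
cn=max(cv2.findContours(m,cv2.RETR_EXTERNAL,cv2.CHAIN_APPROX_NONE)[0],key=cv2.contourArea).reshape(-1,2)
P=plane(c,cn,16)[:,:2];A=np.c_[2*P,np.ones(len(P))];s=np.linalg.lstsq(A,(P**2).sum(1),rcond=None)[0];print('disc',s[:2],np.sqrt(s[2]+s[:2]@s[:2]))
h=plane(c,[[170+(u+.5)/3-.5,100+(v+.5)/3-.5] for u,v in [(282,157),(378,157),(217,225),(446,223),(221,317),(444,315)]],16)[:,:2]
for i in (0,2,4): e=h[i+1]-h[i];print(np.degrees(np.arctan2(e[1],e[0])),np.linalg.norm(e))
k=plane(c,[[170+(u+.5)/3-.5,100+(v+.5)/3-.5] for u,v in [(263,207),(400,207),(312,366),(352,366)]],44)[:,:2];print(k)
print(cloud(c)[165:170,262:282,2].mean(), np.median(cloud(c)[155:162,290:310,2]))
x,y=s[:2];goal(x,y,20,166.9)
E
```

```text
disc [ 463.7941298 -330.7416996] 54.30806696720923
76.89492016753418 32.165130399780836
77.40061692759001 78.30626184907902
77.42584664476045 78.46380504592989
[[ 433.65350039 -344.98441401]
 [ 443.24253104 -303.79718563]
 [ 487.62735829 -342.41913809]
 [ 490.57099683 -329.78145683]]
19.449985125925377 15.759923289494452
t 9.78 pos [ 466.6 -328.7  158.1] rot [1.7994e+02 3.0000e-02 1.6698e+02] F [-0.2 -0.2  0.4] w 75.1
travel mm [  2.4  -2.7 138.1] rot [0.06 0.03 0.08]
```

Request:
servo_tool(targets=[{"travel": [0.001,-0.001,0.02],"delta_rot": [0,0,0],"gripper": 0.075},{"travel": [0.0024,-0.0027,0.05],"delta_rot": [0,0,-0.3],"gripper": 0.075},{"travel": [0.0024,-0.0027,0.08],"delta_rot": [0,0,-0.3],"gripper": 0.07},{"travel": [0.0024,-0.0027,0.105],"delta_rot": [0,0,-0.3],"gripper": 0.068},{"travel": [0.0024,-0.0027,0.122],"delta_rot": [0,0,-0.3],"gripper": 0.066},{"travel": [0.0024,-0.0027,0.131],"delta_rot": [0,0,-0.3],"gripper": 0.062},{"travel": [0.0024,-0.0027,0.135],"delta_rot": [0,0,-0.3],"gripper": 0.06},{"travel": [0.0024,-0.0027,0.137],"delta_rot": [0,0,-0.3],"gripper": 0.06}])

```text
time_s: 10.45
tool_pos: [463.4, -332.0, 21.2]
eef_rot: [180.0, 0.0, 167.2]
contact_force: [0.4, 0.5, 0.3]
width: 0.686
finger_force: 0.0
```

Request:
servo_tool(targets=[{"travel": [0,0,0],"delta_rot": [0,0,0],"gripper": 0.06},{"travel": [0,0,0],"delta_rot": [0,0,0],"gripper": 0.06}])

```text
time_s: 10.62
tool_pos: [463.3, -333.1, 22.0]
eef_rot: [-180.0, 0.1, 167.1]
contact_force: [0.4, -0.1, 0.0]
width: 0.683
finger_force: 0.0
```

```bash
python3 - <<'E'
from h import *
goal(463.8,-330.7,20.5,167.3)
E
```

```text
t 10.62 pos [ 463.3 -333.1   22. ] rot [-1.7996e+02  1.0000e-01  1.6713e+02] F [ 0.4 -0.1  0. ] w 59.9
travel mm [0.1 2.5 1.5] rot [-0.04  0.1  -0.17]
```

Request:
servo_tool(targets=[{"travel": [0,0.002,0.001],"delta_rot": [0,0,-0.2],"gripper": 0.058},{"travel": [0,0.002,0.001],"delta_rot": [0,0,-0.2],"gripper": 0.053},{"travel": [0,0.002,0.001],"delta_rot": [0,0,-0.2],"gripper": 0.049},{"travel": [0,0.002,0.001],"delta_rot": [0,0,-0.2],"gripper": 0.046},{"travel": [0,0.002,0.001],"delta_rot": [0,0,-0.2],"gripper": 0.04},{"travel": [0,0.002,0.001],"delta_rot": [0,0,-0.2],"gripper": 0.036},{"travel": [0,0.002,0.001],"delta_rot": [0,0,-0.2],"gripper": 0.036},{"travel": [0,0.002,0.001],"delta_rot": [0,0,-0.2],"gripper": 0.036}], force=40)

```text
time_s: 11.28
tool_pos: [463.1, -330.9, 20.1]
eef_rot: [180.0, 0.0, 167.3]
contact_force: [-0.8, 1.9, 6.2]
width: 0.521
finger_force: 40.0
```

Request:
servo_tool(targets=[{"travel": [0,0,-0.004],"delta_rot": [0,0,0],"gripper": 0.036},{"travel": [0,0,-0.012],"delta_rot": [0,0,0],"gripper": 0.036},{"travel": [0,0,-0.028],"delta_rot": [0,0,0],"gripper": 0.036},{"travel": [0,0,-0.048],"delta_rot": [0,0,0],"gripper": 0.036},{"travel": [0,0,-0.07],"delta_rot": [0,0,0],"gripper": 0.036},{"travel": [0,0,-0.092],"delta_rot": [0,0,0],"gripper": 0.036},{"travel": [0,0,-0.11],"delta_rot": [0,0,0],"gripper": 0.036},{"travel": [0,0,-0.125],"delta_rot": [0,0,0],"gripper": 0.036}])

```text
time_s: 11.95
tool_pos: [462.7, -331.3, 146.5]
eef_rot: [-180.0, 0.0, 167.3]
contact_force: [0.3, 0.1, -4.1]
width: 0.524
finger_force: 40.0
```

```bash
python3 - <<'E'
from h import *
goal(559,42.2,160,166.9);print(sense()['finger_force'],sense()['joint_pos'].round(1))
E
```

```text
t 11.95 pos [ 462.7 -331.3  146.5] rot [-1.7997e+02  3.0000e-02  1.6731e+02] F [ 0.3  0.1 -4.1] w 46.0
travel mm [-11.9 385.5 -13.7] rot [-0.03  0.03  0.41]
39.99880850315094 [ 61.   28.2 -40.7 102.2  21.4  57.5  89.3]
```

Request:
servo_tool(targets=[{"travel": [0,0.012,-0.006],"delta_rot": [0,0,0],"gripper": 0.036},{"travel": [-0.001,0.036,-0.015],"delta_rot": [0,0,0],"gripper": 0.036},{"travel": [-0.002,0.068,-0.02],"delta_rot": [0,0,0],"gripper": 0.036},{"travel": [-0.003,0.102,-0.02],"delta_rot": [0,0,0],"gripper": 0.036},{"travel": [-0.004,0.137,-0.02],"delta_rot": [0,0,0],"gripper": 0.036},{"travel": [-0.005,0.172,-0.02],"delta_rot": [0,0,0],"gripper": 0.036},{"travel": [-0.006,0.207,-0.02],"delta_rot": [0,0,0],"gripper": 0.036},{"travel": [-0.008,0.242,-0.02],"delta_rot": [0,0,0],"gripper": 0.036}])

```text
time_s: 12.62
tool_pos: [523.1, -94.2, 164.4]
eef_rot: [-180.0, -0.1, 167.3]
contact_force: [0.7, 0.1, -3.1]
width: 0.519
finger_force: 40.0
```

Request:
servo_tool(targets=[{"travel": [-0.001,0.035,0],"delta_rot": [0,0,0.1],"gripper": 0.036},{"travel": [-0.002,0.068,0],"delta_rot": [0,0,0.2],"gripper": 0.036},{"travel": [-0.003,0.098,0],"delta_rot": [0,0,0.3],"gripper": 0.036},{"travel": [-0.004,0.122,0],"delta_rot": [0,0,0.4],"gripper": 0.036},{"travel": [-0.004,0.137,0],"delta_rot": [0,0,0.4],"gripper": 0.036},{"travel": [-0.004,0.1435,0],"delta_rot": [0,0,0.4],"gripper": 0.036},{"travel": [-0.004,0.1435,0],"delta_rot": [0,0,0.4],"gripper": 0.036},{"travel": [-0.004,0.1435,0],"delta_rot": [0,0,0.4],"gripper": 0.036}])

```text
time_s: 13.28
tool_pos: [558.6, 41.9, 164.3]
eef_rot: [-179.9, -0.1, 166.9]
contact_force: [0.1, -1.0, -3.3]
width: 0.521
finger_force: 40.0
```

Request:
servo_tool(targets=[{"travel": [0,0,0],"delta_rot": [0,0,0],"gripper": 0.036},{"travel": [0,0,0],"delta_rot": [0,0,0],"gripper": 0.036}])

```text
time_s: 13.45
tool_pos: [559.0, 40.7, 164.6]
eef_rot: [-179.9, -0.0, 166.8]
contact_force: [-0.3, -0.5, -2.3]
width: 0.523
finger_force: 40.0
```

```bash
python3 - <<'E'
from h import *
c=snap('wrist');goal(559,42.2,160,166.9)
cv2.imwrite('pics/w6.png',cv2.resize(c['image'][125:275,190:375],(740,600),interpolation=cv2.INTER_CUBIC))
a=np.radians(-13.07);d=np.array([np.cos(a),np.sin(a)]);n=np.array([-d[1],d[0]]);s=sense()['tool_pos'][:2];print(s@d,s@n)
E
```

```text
t 13.5 pos [559.1  40.8 164.7] rot [-1.7996e+02 -1.0000e-02  1.6679e+02] F [ 0.5 -0.2 -2. ] w 46.0
travel mm [0.4 1.3 4.7] rot [-0.04 -0.01 -0.11]
535.3718200649683 166.21564403804507
```

View pics/w6.png

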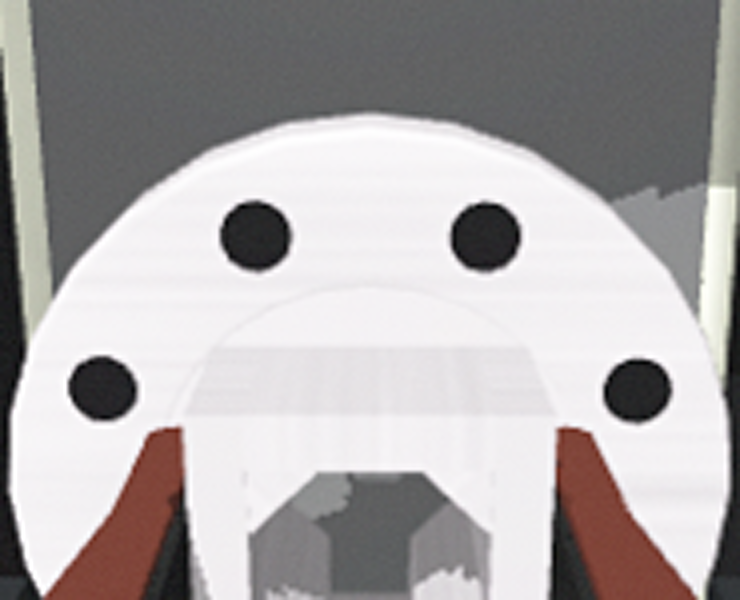

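```bash
python3 - <<'E'
from h import *
from scipy.optimize import least_squares
c=load('wrist');a=np.radians(-13.07);d=np.array([np.cos(a),np.sin(a)]);n=np.array([-d[1],d[0]])
P=cloud(c);q=lambda u0,u1,v0,v1:np.median(P[125+v0//4:125+v1//4,190+u0//4:190+u1//4,2])
zd=q(310,430,180,270);zt=q(195,240,440,580);zt2=q(500,550,440,580);print('disc top',zd,'neck top',zt,zt2,'deck',q(100,600,10,90))
def f(nm,Q,z):
    p=plane(c,[[190+(u+.5)/4-.5,125+(v+.5)/4-.5] for u,v in Q],z)[:,:2];print(nm,np.c_[p@d,p@n].round(1).tolist());return p
u=zd-16
f('neck back top',[(190,415),(555,415)],u+44);f('neck back bottom',[(210,347),(540,347)],u+16);f('bore back edge',[(318,472),(425,472)],u+44);f('bore sides',[(250,545),(490,545)],u+44)
f('neck sides',[(185,440),(557,440)],u+44)
h=f('holes',[(256,236),(486,236),(103,388),(638,390)],u+16);
for i in (0,2): e=h[i+1]-h[i];print(np.degrees(np.arctan2(e[1],e[0])))
p=f('disc',[(140,200),(240,145),(372,127),(500,145),(610,205),(70,280),(680,280)],u+16)
x=least_squares(lambda x:np.hypot(*(p-x[:2]).T)-55,[560,42]).x;print(x@d,x@n)
E
```

```text
disc top 160.1971700424629 neck top 188.2352497484987 188.11891932906533 deck 59.55791339186055
neck back top [[513.7, 143.9], [513.7, 188.8]]
neck back bottom [[513.8, 142.8], [513.9, 190.7]]
bore back edge [[521.2, 159.6], [521.3, 172.9]]
bore sides [[531.3, 150.8], [531.3, 181.2]]
neck sides [[516.9, 143.2], [517.0, 189.2]]
holes [[497.3, 149.9], [497.4, 182.5], [520.1, 126.8], [520.6, 205.4]]
76.79216867189373
76.57772290569345
disc [[492.1, 133.8], [484.4, 148.1], [482.0, 166.4], [484.5, 184.1], [493.0, 199.8], [503.7, 123.1], [503.9, 210.4]]
536.6889155147098 166.4513594382881
```

Request:
servo_tool(targets=[{"travel": [0.0008,0.0005,0.004],"delta_rot": [0,0,-0.3],"gripper": 0.036},{"travel": [0.0015,0.001,0.01],"delta_rot": [0,0,-0.3],"gripper": 0.036},{"travel": [0.0015,0.001,0.016],"delta_rot": [0,0,-0.3],"gripper": 0.036},{"travel": [0.0015,0.001,0.022],"delta_rot": [0,0,-0.3],"gripper": 0.036},{"travel": [0.0015,0.001,0.026],"delta_rot": [0,0,-0.3],"gripper": 0.036},{"travel": [0.0015,0.001,0.029],"delta_rot": [0,0,-0.3],"gripper": 0.036},{"travel": [0.0015,0.001,0.03],"delta_rot": [0,0,-0.3],"gripper": 0.036},{"travel": [0.0015,0.001,0.03],"delta_rot": [0,0,-0.3],"gripper": 0.036}])

```text
time_s: 14.17
tool_pos: [557.9, 43.8, 134.5]
eef_rot: [-180.0, -0.0, 167.2]
contact_force: [-0.9, -1.1, -3.4]
width: 0.524
finger_force: 40.0
```

```bash
cat >> h.py <<'E'
def st():
    a=np.radians(-13.07);d=np.array([np.cos(a),np.sin(a)]);n=np.array([-d[1],d[0]]);s=sense();p=s['tool_pos'];F=s['contact_force']
    print('t',round(s['time_s'],2),'d,n,z',(p[:2]@d).round(2),(p[:2]@n).round(2),p[2].round(2),'yaw',s['eef_rot'].round(2),'Fd,n,z',(F[:2]@d).round(1),(F[:2]@n).round(1),F[2].round(1),'M',s['moment'].round(2))
E
python3 -c "
from h import *
st()"
```

```text
t 14.17 d,n,z 533.54 168.85 134.46 yaw [-1.8000e+02 -3.0000e-02  1.6722e+02] Fd,n,z -0.6 -1.3 -3.4 M [ 0.04 -0.13  0.  ]
```

Request:
servo_tool(targets=[{"travel": [-0.0003,-0.0008,0],"delta_rot": [0,0,0.1],"gripper": 0.036},{"travel": [-0.0003,-0.0015,0],"delta_rot": [0,0,0.1],"gripper": 0.036},{"travel": [-0.0003,-0.0015,0],"delta_rot": [0,0,0.1],"gripper": 0.036},{"travel": [-0.0003,-0.0015,0],"delta_rot": [0,0,0.1],"gripper": 0.036}])

```text
time_s: 14.5
tool_pos: [558.1, 42.1, 135.0]
eef_rot: [-180.0, 0.0, 167.1]
contact_force: [0.3, 0.5, -3.3]
width: 0.521
finger_force: 40.0
```

```bash
python3 - <<'E'
from h import *
st()
c=snap('wrist');cv2.imwrite('pics/w7.png',cv2.resize(c['image'][125:275,190:375],(740,600),interpolation=cv2.INTER_CUBIC))
E
```

```text
t 14.5 d,n,z 534.1 167.21 134.99 yaw [-1.800e+02  2.000e-02  1.671e+02] Fd,n,z 0.2 0.6 -3.3 M [ 0.03 -0.16 -0.04]
```

View pics/w7.png

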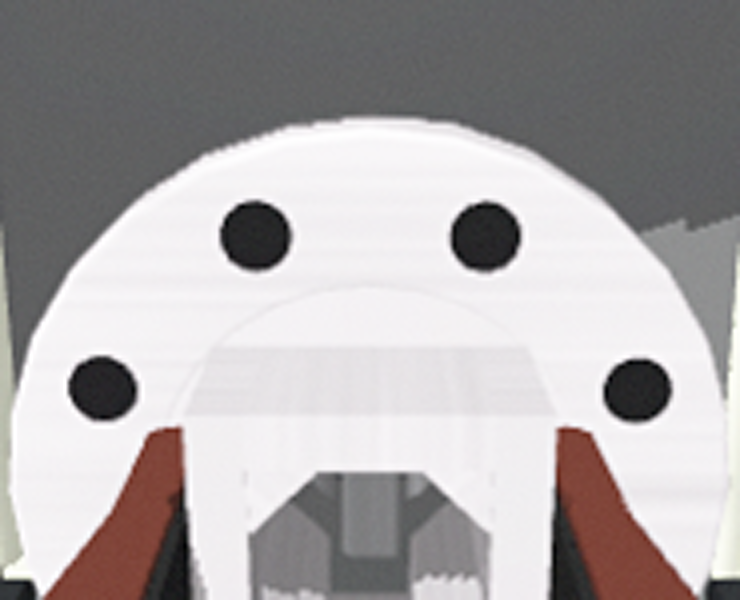

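Request:
servo_tool(targets=[{"travel": [0,0,0.0015],"delta_rot": [0,0,0],"gripper": 0.036},{"travel": [0,0,0.003],"delta_rot": [0,0,0],"gripper": 0.036},{"travel": [0,0,0.0045],"delta_rot": [0,0,0],"gripper": 0.036},{"travel": [0,0,0.006],"delta_rot": [0,0,0],"gripper": 0.036},{"travel": [0,0,0.006],"delta_rot": [0,0,0],"gripper": 0.036}])

```text
time_s: 14.97
tool_pos: [557.8, 42.2, 128.4]
eef_rot: [-180.0, -0.0, 167.1]
contact_force: [-0.1, 0.3, -2.6]
width: 0.521
finger_force: 40.0
```

```bash
python3 -c "
from h import *
st()"
```

```text
t 14.97 d,n,z 533.77 167.2 128.38 yaw [-1.7999e+02 -3.0000e-02  1.6712e+02] Fd,n,z -0.2 0.3 -2.6 M [ 0.05 -0.12 -0.04]
```

Request:
servo_tool(targets=[{"travel": [0,0,0.0015],"delta_rot": [0,0,0],"gripper": 0.036},{"travel": [0,0,0.003],"delta_rot": [0,0,0],"gripper": 0.036},{"travel": [0,0,0.0045],"delta_rot": [0,0,0],"gripper": 0.036},{"travel": [0,0,0.006],"delta_rot": [0,0,0],"gripper": 0.036},{"travel": [0,0,0.006],"delta_rot": [0,0,0],"gripper": 0.036}])

```text
time_s: 15.38
tool_pos: [557.8, 42.2, 122.4]
eef_rot: [-180.0, -0.0, 167.1]
contact_force: [-1.1, 0.7, -2.4]
width: 0.52
finger_force: 40.0
```

```bash
python3 -c "
from h import *
st()"
```

```text
t 15.38 d,n,z 533.81 167.24 122.43 yaw [-1.7999e+02 -3.0000e-02  1.6711e+02] Fd,n,z -1.2 0.5 -2.4 M [ 0.06 -0.15  0.02]
```

Request:
servo_tool(targets=[{"travel": [0,0,0.002],"delta_rot": [0,0,0],"gripper": 0.036},{"travel": [0,0,0.004],"delta_rot": [0,0,0],"gripper": 0.036},{"travel": [0,0,0.006],"delta_rot": [0,0,0],"gripper": 0.036},{"travel": [0,0,0.008],"delta_rot": [0,0,0],"gripper": 0.036},{"travel": [0,0,0.01],"delta_rot": [0,0,0],"gripper": 0.036},{"travel": [0,0,0.012],"delta_rot": [0,0,0],"gripper": 0.036}])

```text
time_s: 15.88
tool_pos: [558.0, 42.2, 110.6]
eef_rot: [-180.0, -0.0, 167.1]
contact_force: [-0.3, 0.0, -3.1]
width: 0.522
finger_force: 40.0
```

```bash
python3 -c "
from h import *
st()"
```

```text
t 15.88 d,n,z 533.95 167.32 110.57 yaw [-180.     -0.    167.11] Fd,n,z -0.3 -0.0 -3.1 M [ 0.04 -0.14 -0.04]
```

Free of contact; 22 mm remain. Going on.

Request:
servo_tool(targets=[{"travel": [0,0,0.002],"delta_rot": [0,0,0],"gripper": 0.036},{"travel": [0,0,0.004],"delta_rot": [0,0,0],"gripper": 0.036},{"travel": [0,0,0.006],"delta_rot": [0,0,0],"gripper": 0.036},{"travel": [0,0,0.008],"delta_rot": [0,0,0],"gripper": 0.036},{"travel": [0,0,0.01],"delta_rot": [0,0,0],"gripper": 0.036},{"travel": [0,0,0.012],"delta_rot": [0,0,0],"gripper": 0.036},{"travel": [0,0,0.014],"delta_rot": [0,0,0],"gripper": 0.036},{"travel": [0,0,0.016],"delta_rot": [0,0,0],"gripper": 0.036}])

```text
time_s: 16.55
tool_pos: [558.0, 42.2, 94.6]
eef_rot: [-180.0, 0.0, 167.1]
contact_force: [0.6, -0.4, -3.5]
width: 0.52
finger_force: 40.0
```

```bash
python3 -c "
from h import *
st()"
```

```text
t 16.55 d,n,z 533.96 167.31 94.59 yaw [-180.      0.    167.11] Fd,n,z 0.7 -0.2 -3.5 M [ 0.13 -0.17  0.01]
```

Request:
servo_tool(targets=[{"travel": [0,0,0.0012],"delta_rot": [0,0,0],"gripper": 0.036},{"travel": [0,0,0.0024],"delta_rot": [0,0,0],"gripper": 0.036},{"travel": [0,0,0.0036],"delta_rot": [0,0,0],"gripper": 0.036},{"travel": [0,0,0.0046],"delta_rot": [0,0,0],"gripper": 0.036},{"travel": [0,0,0.0054],"delta_rot": [0,0,0],"gripper": 0.036},{"travel": [0,0,0.006],"delta_rot": [0,0,0],"gripper": 0.036},{"travel": [0,0,0.006],"delta_rot": [0,0,0],"gripper": 0.036}])

```text
time_s: 17.13
tool_pos: [557.9, 42.2, 88.7]
eef_rot: [-180.0, -0.0, 167.1]
contact_force: [0.4, 0.3, -3.0]
width: 0.525
finger_force: 40.0
```

```bash
python3 -c "
from h import *
st()"
```

```text
t 17.13 d,n,z 533.94 167.31 88.7 yaw [-180.     -0.    167.12] Fd,n,z 0.3 0.4 -3.0 M [ 0.01 -0.13 -0.  ]
```

Request:
servo_tool(targets=[{"travel": [0,0,0.0004],"delta_rot": [0,0,0],"gripper": 0.036},{"travel": [0,0,0.0008],"delta_rot": [0,0,0],"gripper": 0.036},{"travel": [0,0,0.001],"delta_rot": [0,0,0],"gripper": 0.036},{"travel": [0,0,0.001],"delta_rot": [0,0,0],"gripper": 0.036}])

```text
time_s: 17.47
tool_pos: [558.1, 42.2, 88.1]
eef_rot: [-180.0, 0.0, 167.1]
contact_force: [-1.2, -1.7, 1.1]
width: 0.52
finger_force: 40.0
```

```bash
python3 -c "
from h import *
st()"
```

```text
t 17.47 d,n,z 534.05 167.34 88.13 yaw [-1.7999e+02  2.0000e-02  1.6711e+02] Fd,n,z -0.8 -1.9 1.1 M [-0.01  0.21  0.04]
```

Request:
servo_tool(targets=[{"travel": [0,0,0.0003],"delta_rot": [0,0,0],"gripper": 0.036},{"travel": [0,0,0.0005],"delta_rot": [0,0,0],"gripper": 0.036},{"travel": [0,0,0.0005],"delta_rot": [0,0,0],"gripper": 0.036}])

```text
time_s: 17.72
tool_pos: [558.1, 42.3, 88.1]
eef_rot: [-180.0, 0.0, 167.1]
contact_force: [-3.5, -0.4, 7.7]
width: 0.522
finger_force: 40.0
```

```bash
python3 -c "
from h import *
st()"
```

```text
t 17.72 d,n,z 534.09 167.37 88.08 yaw [-1.7998e+02  3.0000e-02  1.6711e+02] Fd,n,z -3.3 -1.2 7.7 M [-0.17  0.69 -0.03]
```

Seated firmly. Release, back off and look.

Request:
servo_tool(targets=[{"travel": [0,0,-0.0004],"delta_rot": [0,0,0],"gripper": 0.0465},{"travel": [0,0,-0.0004],"delta_rot": [0,0,0],"gripper": 0.05},{"travel": [0,0,-0.0004],"delta_rot": [0,0,0],"gripper": 0.056},{"travel": [0,0,-0.0004],"delta_rot": [0,0,0],"gripper": 0.064},{"travel": [0,0,-0.0004],"delta_rot": [0,0,0],"gripper": 0.07},{"travel": [0,0,-0.0004],"delta_rot": [0,0,0],"gripper": 0.07}])

```text
time_s: 18.22
tool_pos: [558.0, 42.2, 87.6]
eef_rot: [180.0, -0.0, 167.1]
contact_force: [0.5, -0.2, 0.8]
width: 0.789
finger_force: 0.0
```

Request:
servo_tool(targets=[{"travel": [0,0,-0.01],"delta_rot": [0,0,0],"gripper": 0.07},{"travel": [0,0,-0.03],"delta_rot": [0,0,0],"gripper": 0.07},{"travel": [0,0,-0.055],"delta_rot": [0,0,0],"gripper": 0.07},{"travel": [0.005,0,-0.08],"delta_rot": [0,0,0],"gripper": 0.07},{"travel": [0.01,0,-0.1],"delta_rot": [0,0,0],"gripper": 0.07},{"travel": [0.01,0,-0.11],"delta_rot": [0,0,0],"gripper": 0.07},{"travel": [0.01,0,-0.11],"delta_rot": [0,0,0],"gripper": 0.07},{"travel": [0.01,0,-0.11],"delta_rot": [0,0,0],"gripper": 0.07}])

```text
time_s: 18.88
tool_pos: [548.5, 44.1, 197.8]
eef_rot: [-180.0, 0.1, 167.1]
contact_force: [0.6, 0.9, -0.2]
width: 0.795
finger_force: 0.0
```

```bash
python3 - <<'E'
from h import *
st()
c=snap('wrist');P=cloud(c);im=c['image']
q=P.reshape(-1,3);r=np.hypot(q[:,0]-558.5,q[:,1]-42.2)
m=(r>35)&(r<52)&(q[:,2]>70)&(q[:,2]<100);print('disc top',m.sum(),np.median(q[m,2]),q[m,2].std())
A=np.c_[q[m,:2]-[558.5,42.2],np.ones(m.sum())];print('tilt deg',np.degrees(np.linalg.lstsq(A,q[m,2],rcond=None)[0][:2]))
m=(r>18)&(r<26)&(q[:,2]>105)&(q[:,2]<118);print('neck top',m.sum(),np.median(q[m,2]));m=(r<9)&(q[:,2]>80)&(q[:,2]<118);print('key/shaft',np.percentile(q[m,2],[10,50,90]))
t=snap('top')['image'];cv2.imwrite('pics/end.png',np.hstack([cv2.resize(im[110:260,190:360],(453,400)),cv2.resize(t[130:290,220:360],(347,400))]))
E
```

```text
t 18.88 d,n,z 524.3 166.98 197.77 yaw [-1.7998e+02  6.0000e-02  1.6709e+02] Fd,n,z 0.4 1.0 -0.2 M [ 0.05 -0.14  0.  ]
disc top 4136 83.78139448478012 0.679693362598315
tilt deg [-0.00717642 -0.03725979]
neck top 1133 111.61470614945034
key/shaft [102.86048023 109.79468078 111.12336818]
```

View pics/end.png

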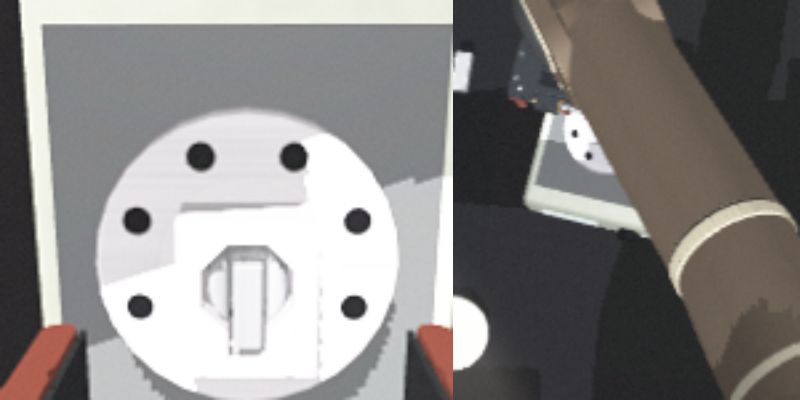

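The end picture shows the rotor level on the spinner at (247,255). The key lies in the keyway at (247,305). Disc top is at 83.8 mm, against 84 expected, and the key top is still about 110.6 mm. The arm is clear, so I'm handing in.

```bash
python3 -c "
from bench import *
print(job_done())"
```

```text
the job is handed in; nothing more can be done
None
```

The key is fully down in the shaft slot and released, the rotor sits level on its seat with the keyway over the key, the arm is clear, and I handed the job in at about 19 s.

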